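Find the loose hold-down bolt and hold its cap open

ROBOT

A 6-joint arm with a two-finger parallel gripper is mounted at the origin on the work surface. World frame = base frame: x ahead of the robot, y to its left, z up, the work surface at z = 0. Lengths are in m, angles in degrees, forces in N, time in s.
With the tool pointing down it reaches from about 0.275 to 0.825 m from the base axis. Payload 4.9 kg.
Tool frame: the origin (TCP) lies midway between the tips of the shut fingers; the grasp point (between the pads) lies 19 mm behind it; y points along the fingers, x is the direction in which the jaws open and shut, and the axes are right-handed (so a half turn about y gives the same grasp; the last joint's range is limited). The gripper opens to 85 mm and grips with 20 to 120 N. Pads are 22 mm wide; open, the fingers measure 114 mm over their backs; the gripper's body (76 mm by 85 mm) begins 54 mm behind the grasp point. The pads swing forward as they close: fully open they stand 13 mm farther back than shut.
Start: joints at [-80.168, 18.69, -11.035, 60.275, 0, 82.311], TCP at [0.166, -0.524, 0.231] pointing down, gripper open.
Joint ranges: [-152.03, 152.03], [-55.5, 102.48], [-74.3, 77.21], [-110.64, 120.58], [-84.22, 78.4], [-180, 180]. Speed limits (degrees/s): [147.25, 147.25, 180, 180, 180, 180].

INTERFACE

Orientations are given as [roll, pitch, yaw] about the fixed x, y, z axes, in that order (R = Rz(yaw) Ry(pitch) Rx(roll)).
In Python, from plant import arm, viewer gives the robot as it stands.
- The arm moves only by the tool step_arm, never from a script. Its argument "deltas" is one flat list of numbers, 6 for each row, row after row: the shift along the tool's x, y, z in mm, then the turn, a rotation vector about the tool's x, y, z in rad. In form: [x, y, z, wx, wy, wz, x, y, z, wx, wy, wz, ...]. A call has 1 to 20 rows; each row shifts and turns the commanded pose from where the row before left it, along the tool's axes as they then stand; what a row does not reach is not made up. A row lasts 1/12 s, in which the tool goes at most 41.7 mm and 7.16 degrees, less where a joint would pass 70% of its speed; a pose out of reach is approached as far as the arm can. A call is refused whole if a number of a shift passes 41.7 or a number of a turn 0.125, either way. A call with a gripper value outside its range is refused whole. "fingers" is the closure, from 0 (fully open) to 1 (shut), set as the call begins (left out, the last holds). The fingers move at their own pace and stop on an object; the grip force is fixed at half the most. Time passes only in rows, so rows that do not move let the fingers close. It gives the time, the measured TCP pose, the force and the opening at its end, in the units of the state.
- arm.read_state(): the state, without advancing time (a new reading comes with each control period).
- viewer.capture(name): name is "scene" or "top" or "wrist"; returns a dict with "image" (384x512x3 uint8, blue, green, red), "range_z" (384x512 float32, m along the optical axis (not along the pixel's ray), 0 where there is no reading), "vertical_fov" (degrees; the focal length in pixels is half the picture's height over the tangent of half this angle, whatever the lens; pixels are square), "cx", "cy" (the principal point, pixels), "R" (3x3) and "t" (3): a world point X has camera coordinates R X + t. Camera axes: x right, y down, z forward; pixel columns grow to the right and rows downward; lengths in m; the calibration is good to about 2 mm. A picture is of the moment at which its call begins.
- arm.job_done(): hands the job in, once; it reports no verdict.
The state is a dict: "time_s": time; "qpos": joint angles; "qd": joint speeds; "joint_torque": joint torques, N m; "ee_pos": TCP position; "tool_rot": TCP orientation; "wrist_force": force on the tool from outside, world axes, zero at the start; "torque": the same for the moment, N m; "grip_width": finger opening in m.
Only numpy, scipy, OpenCV 4.12 (cv2) and the standard library are available. Lean on these libraries where they do the work, as an engineer would, in place of code of your own. Each camera call takes 0.05 s, during which the arm holds its last target.

TASK

One of the three hold-down bolts on the measuring fixture is loose: tap them lightly from above until you find the one that sinks into its boss; push that one all the way down and leave it so. Then lift the orange hinged cap of that bolt by its tab, well past halfway to upright (about 60 degrees), and finish while still holding it open so that a colleague can reach the bolt with a wrench. Do not open the caps of the tight bolts, and do not knock the other things about.

Things in the scene. Friction and masses are not known exactly. Their poses are not given: they have to be found in the camera images.
- fixture: aluminium fixture plate, fixed, 195 x 380 x 20 mm, turned up to about 0.35 rad; origin on the table under the middle bolt; its x axis points away from the robot across the plate, y along the row of three bolts (120 mm apart), z up. Each bolt stands in a dark boss 60 mm square whose top is 50 mm above the table; behind the row lies a blue block with a sheet-metal part, 60 mm high, 65 to 150 mm behind the bolts
- bolt_a (a joint): how far the bolt at fixture y = -120 mm has sunk, m, 0 at the start. A tight bolt gives less than 1 mm under a light tap. The loose one goes down by up to 8 mm against about 3 N of friction and stays down; all three look alike and any of them may be the loose one
- bolt_a_top (a point): centre of the flat top of that bolt's steel head (head 23 mm across, 12 mm high); at the start 70 mm above the table, 14 mm above the top of its cap, through whose 32 mm square window it stands. Axes as the fixture's
- cap_a (a joint): opening angle, rad, of the orange hinged cap around bolt a: 0 shut and lying flat, 1.25 fully open. It swings up about a hinge behind the bolt and falls shut (weight and a weak spring, 1 N or so at the tab) when let go at any angle
- cap_a_tab (a point): grip point on the orange tab of cap a: a flat tongue 14 mm wide (along fixture y), 8 mm thick, level when shut, sticking out 50 mm from the cap's front edge towards the robot; this point is in its mid-thickness, 12 mm from its free end, 106 mm from the hinge line, 54 mm above the table with only the bare table below it. x axis points along the tongue to the hinge, y across it
- cap_a_hinge (a point): middle of the hinge line of cap a, 34 mm behind the bolt, 53 mm above the table; the line runs along its y axis; the opening tab rises and moves back over the bolt
- bolt_b (a joint): how far the bolt in the middle of the fixture, y = 0 has sunk, m, 0 at the start. A tight bolt gives less than 1 mm under a light tap. The loose one goes down by up to 8 mm against about 3 N of friction and stays down; all three look alike and any of them may be the loose one
- bolt_b_top (a point): centre of the flat top of that bolt's steel head (head 23 mm across, 12 mm high); at the start 70 mm above the table, 14 mm above the top of its cap, through whose 32 mm square window it stands. Axes as the fixture's
- cap_b (a joint): opening angle, rad, of the orange hinged cap around bolt b: 0 shut and lying flat, 1.25 fully open. It swings up about a hinge behind the bolt and falls shut (weight and a weak spring, 1 N or so at the tab) when let go at any angle
- cap_b_tab (a point): grip point on the orange tab of cap b: a flat tongue 14 mm wide (along fixture y), 8 mm thick, level when shut, sticking out 50 mm from the cap's front edge towards the robot; this point is in its mid-thickness, 12 mm from its free end, 106 mm from the hinge line, 54 mm above the table with only the bare table below it. x axis points along the tongue to the hinge, y across it
- cap_b_hinge (a point): middle of the hinge line of cap b, 34 mm behind the bolt, 53 mm above the table; the line runs along its y axis; the opening tab rises and moves back over the bolt
- bolt_c (a joint): how far the bolt at fixture y = +120 mm has sunk, m, 0 at the start. A tight bolt gives less than 1 mm under a light tap. The loose one goes down by up to 8 mm against about 3 N of friction and stays down; all three look alike and any of them may be the loose one
- bolt_c_top (a point): centre of the flat top of that bolt's steel head (head 23 mm across, 12 mm high); at the start 70 mm above the table, 14 mm above the top of its cap, through whose 32 mm square window it stands. Axes as the fixture's
- cap_c (a joint): opening angle, rad, of the orange hinged cap around bolt c: 0 shut and lying flat, 1.25 fully open. It swings up about a hinge behind the bolt and falls shut (weight and a weak spring, 1 N or so at the tab) when let go at any angle
- cap_c_tab (a point): grip point on the orange tab of cap c: a flat tongue 14 mm wide (along fixture y), 8 mm thick, level when shut, sticking out 50 mm from the cap's front edge towards the robot; this point is in its mid-thickness, 12 mm from its free end, 106 mm from the hinge line, 54 mm above the table with only the bare table below it. x axis points along the tongue to the hinge, y across it
- cap_c_hinge (a point): middle of the hinge line of cap c, 34 mm behind the bolt, 53 mm above the table; the line runs along its y axis; the opening tab rises and moves back over the bolt
- flange_nut: bystander, leave alone: brass flanged nut, 34 mm across, 18 mm high, standing on the rear of the fixture plate; origin at its underside
- spare_bolt: bystander, leave alone: spare steel bolt standing on its head, 40 mm high, on the rear of the fixture plate; origin at its underside
- vblock: bystander, leave alone: steel V-block 70 x 50 x 45 mm; origin at its underside
- ref_sphere: bystander, leave alone: white reference ball on a black stand, 115 mm high, foot 70 mm across; origin at its underside
- spanner: bystander, leave alone: steel spanner lying flat; origin at its underside
- gauge_case: bystander, leave alone: closed wooden case 90 x 150 x 35 mm; origin at its underside
- cleaner_jar: bystander, leave alone: jar with blue lid, 60 mm across, 90 mm high; origin at its underside

How it is judged:
By the outcome, as a careful person would: the job done as asked, in the order asked, and still so for the second after the job is handed in, while the arm keeps its last pose, push and grip.
It also fails if it takes over 42 s, if anything falls off the work surface, if the arm or the gripper's body presses on something with over 40 N, if the wrist force passes 120 N, or if a joint passes its speed limit or range.

## Working session

There is one attempt and no reset: what is moved stays moved. The work goes in short steps, Python scripts to look and compute and a tool call to move; the robot and the scene stay as the last step left them, time stands still between calls to the robot, and variables do not carry over. Pictures are saved under pics/ and viewed, and the job is handed in when it is done.

Besides the shell and the picture viewer there is one more tool, called as name(argument=value, ...), one argument or row to a line, values as JSON. step_arm: Moves the arm, as the interface text tells. Its arguments: {"type":"object","properties":{"deltas":{"type":"array"},"fingers":{"type":"number"}},"required":["deltas"]}

```bash
mkdir -p pics; ls; python3 - <<'E'
from plant import arm, viewer
import cv2,numpy as np
print(arm.read_state())
for n in ["scene","top","wrist"]:
    d=viewer.capture(n); cv2.imwrite(f"pics/{n}0.png",d["image"]); np.savez(f"{n}0.npz",**d)
    print(n,d["vertical_fov"],d["cx"],d["cy"],d["R"].round(3).tolist(),d["t"])
E
```

```text
pics
{'time_s': 0.0, 'qpos': array([-8.01674660e+01,  1.87312987e+01, -1.10903655e+01,  6.02747655e+01,
        9.18530101e-04,  8.23114980e+01]), 'qd': array([-0.01968242, -0.05688926, -0.17551331,  0.0788688 , -0.00119585,
        0.03409074]), 'joint_torque': array([ 1.08216274e-03, -4.43396437e+01,  2.62438631e+01,  1.55914261e-02,
       -1.62371230e-04, -9.38363947e-07]), 'ee_pos': array([ 0.16550439, -0.52391497,  0.23052106]), 'tool_rot': array([-89.98618864,   0.09543996, -72.47895331]), 'wrist_force': array([-0.45079942, -0.72496082, -0.50237495]), 'torque': array([ 0.01371826, -0.01868076,  0.01465873]), 'grip_width': 0.08525546139332288}
scene 55.792702562212476 253.64673432452483 187.95551981109344 [[-0.758, 0.653, -0.003], [0.52, 0.6, -0.608], [-0.395, -0.462, -0.794]] [ 0.3975618  -0.19206081  1.70058156]
top 57.697277921593766 256.5740927878115 181.17104646531007 [[-0.003, -1.0, -0.001], [-0.992, 0.003, -0.124], [0.124, 0.001, -0.992]] [-0.02932191  0.48475375  1.06527301]
wrist 66.09503204478564 250.7114063066478 194.2299698030301 [[0.301, -0.953, -0.001], [-0.903, -0.286, 0.321], [-0.306, -0.096, -0.947]] [-0.54851876 -0.04244883  0.38095875]
```

View pics/top0.png

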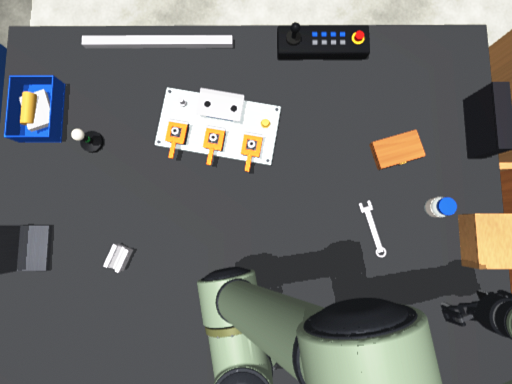

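View pics/scene0.png

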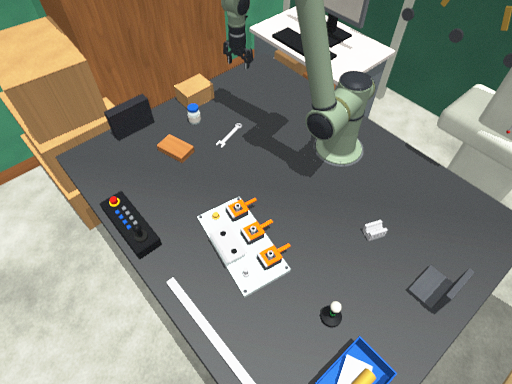

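View pics/wrist0.png

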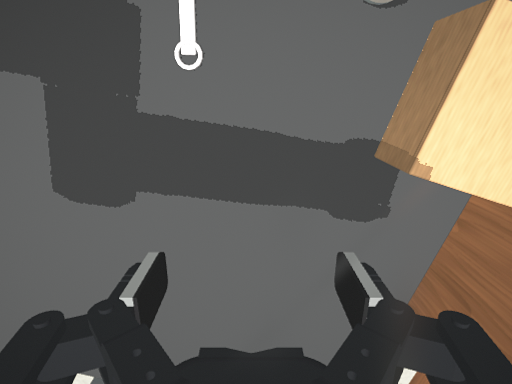

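```bash
cat > h.py <<'E'
import cv2,numpy as np
def ray(d,uv,z):
    f=192/np.tan(np.radians(float(d["vertical_fov"])/2)); R=d["R"];t=d["t"]
    c=-R.T@t
    v=R.T@np.array([(uv[0]-d["cx"])/f,(uv[1]-d["cy"])/f,1.0])
    return c+v*(z-c[2])/v[2]
def proj(d,X):
    f=192/np.tan(np.radians(float(d["vertical_fov"])/2)); p=d["R"]@np.asarray(X)+d["t"]
    return np.array([d["cx"]+f*p[0]/p[2],d["cy"]+f*p[1]/p[2]])
def orange(img):
    hsv=cv2.cvtColor(img,cv2.COLOR_BGR2HSV)
    return cv2.inRange(hsv,(8,170,120),(22,255,255))
E
python3 - <<'E'
from h import *
for n in ["top","scene"]:
    d=dict(np.load(f"{n}0.npz")); m=orange(d["image"])
    cs,_=cv2.findContours(m,cv2.RETR_EXTERNAL,cv2.CHAIN_APPROX_NONE)
    for c in cs:
        if cv2.contourArea(c)<150: continue
        filled=np.zeros_like(m); cv2.drawContours(filled,[c],-1,255,-1)
        o=cv2.morphologyEx(filled,cv2.MORPH_OPEN,np.ones((9,9)))
        M=cv2.moments(o,True)
        if M['m00']<50: continue
        u=(M['m10']/M['m00'],M['m01']/M['m00'])
        # all orange pixel points at z=.056
        P=np.array([ray(d,p[0],.056)[:2] for p in c])
        cc=ray(d,u,.056); 
        q=c[np.argmax(np.linalg.norm(P-cc[:2],axis=1))][0]
        print(n,np.round(u,1),cv2.contourArea(c),cc.round(4),'tip',q,ray(d,q,.058).round(4))
d=dict(np.load("top0.npz"))
x=d["image"]; 
crop=cv2.resize(x[80:180,140:300],(800,500),interpolation=cv2.INTER_NEAREST); cv2.imwrite("pics/topcrop.png",crop)
d=dict(np.load("scene0.npz"));x=d["image"]
crop=cv2.resize(x[185:305,180:310],(650,600),interpolation=cv2.INTER_NEAREST); cv2.imwrite("pics/scenecrop.png",crop)
E
```

```text
top [251.6 144.5] 266.5 [ 0.5965 -0.0157  0.056 ] tip [242 153] [0.5692 0.0138 0.058 ]
top [176.4 131.6] 306.5 [0.6384 0.2191 0.056 ] tip [172 158] [0.5542 0.2301 0.058 ]
scene [271.5 255.2] 273.5 [0.6362 0.2274 0.056 ] tip [289 244] [0.5581 0.2367 0.058 ]
scene [254.9 230.3] 238.0 [0.6138 0.1106 0.056 ] tip [272 221] [0.5382 0.1232 0.058 ]
scene [239.4 207.8] 204.0 [ 0.593  -0.0066  0.056 ] tip [255 198] [ 0.5164 -0.0012  0.058 ]
```

View pics/topcrop.png

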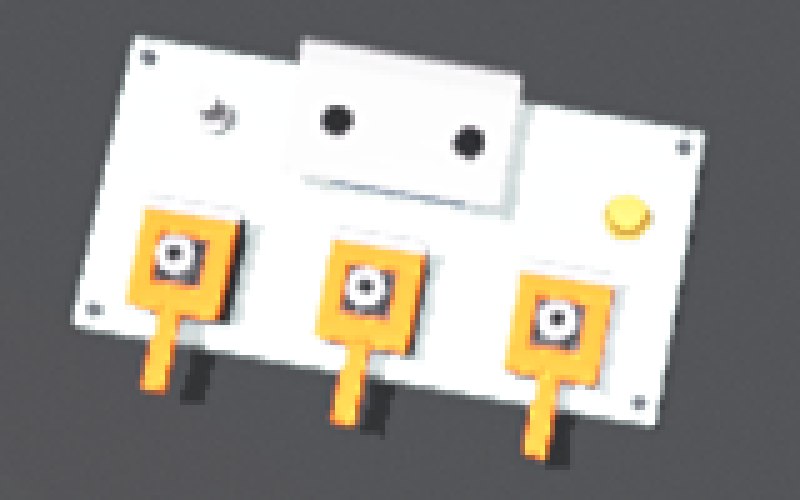

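View pics/scenecrop.png

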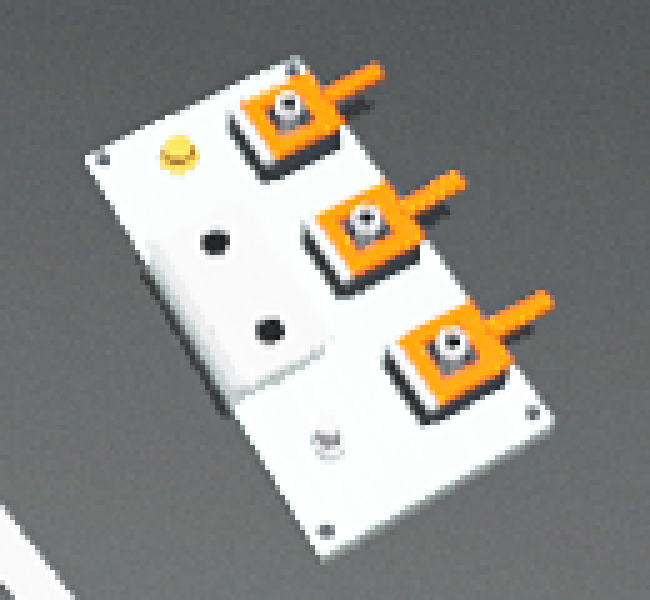

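```bash
python3 - <<'E'
from h import *
for n,o,ps in [("top",(140,80),[(557,320),(366,287),(174,254)]),("scene",(180,185),[(288,104),(367,220),(454,343)])]:
    d=dict(np.load(f"{n}0.npz"))
    Q=[ray(d,(o[0]+p[0]/5-.5,o[1]+p[1]/5-.5),.07) for p in ps]
    print(n,np.round(Q,4).tolist(), [np.linalg.norm(Q[i+1]-Q[i]).round(4) for i in (0,1)], np.degrees(np.arctan2(-(Q[2]-Q[0])[0],(Q[2]-Q[0])[1])))
E
```

```text
top [[0.5963, -0.0139, 0.07], [0.6175, 0.1036, 0.07], [0.6387, 0.2224, 0.07]] [np.float64(0.1194), np.float64(0.1207)] -10.186595995159726
scene [[0.5978, -0.0138, 0.07], [0.6197, 0.1062, 0.07], [0.6391, 0.2236, 0.07]] [np.float64(0.122), np.float64(0.119)] -9.846628892795884
```

step_arm(
  deltas=[0,0,0,0,-0.12,0,0,0,0,0,-0.12,0,0,0,0,0,-0.12,0,0,0,0,0,-0.12,0,0,0,0,0,-0.12,0,0,0,0,0,-0.12,0,0,0,0,0,-0.12,0,0,0,0,0,-0.12,0,0,0,0,0,-0.12,0,0,0,0,0,-0.12,0,0,0,0,0,-0.12,0,0,0,0,0,-0.12,0,0,0,0,0,-0.12,0,0,0,0,0,-0.12,0,0,0,0,0,-0.12,0,0,0,0,0,-0.12,0,0,0,0,0,-0.12,0,0,0,0,0,-0.12,0,0,0,0,0,-0.12,0,0,0,0,0,-0.12,0],
  fingers=1,
)

```text
time_s: 1.82
ee_pos: [0.1655, -0.5242, 0.231]
tool_rot: [-90.0, -0.0, 65.4]
wrist_force: [-0.2, -0.7, 0.3]
grip_width: -0.0002
```

step_arm(
  deltas=[0,0,0,0,-0.12,0,0,0,0,0,-0.12,0,10,0,-6,0,-0.015,0,20,0,-12,0,0,0,30,0,-18,0,0,0,35,0,-20,0,0,0,35,0,-20,0,0,0,35,0,-20,0,0,0,35,0,-20,0,0,0,35,0,-20,0,0,0,35,0,-20,0,0,0,35,0,-20,0,0,0,35,0,-20,0,0,0,35,0,-20,0,0,0,35,0,-20,0,0,0,35,0,-20,0,0,0,35,0,-20,0,0,0,35,0,-20,0,0,0,35,0,-20,0,0,0,30,0,-18,0,0,0],
)

```text
time_s: 3.48
ee_pos: [0.5992, -0.0108, 0.2311]
tool_rot: [-90.0, -0.0, 79.6]
wrist_force: [1.3, -0.4, 0.6]
grip_width: 0.0001
```

step_arm(
  deltas=[-3,10,2,0,-0.007,0,0,25,0,0,0,0,0,30,0,0,0,0,0,30,0,0,0,0,0,18,0,0,0,0,0,8,0,0,0,0,0,0,0,0,0,0,0,0,0,0,0,0],
)

```text
time_s: 4.15
ee_pos: [0.5961, -0.0164, 0.1108]
tool_rot: [-90.0, -0.0, 80.0]
wrist_force: [0.5, 1.0, 0.9]
grip_width: 0.0001
```

```bash
python3 - <<'E'
from h import *
from plant import arm,viewer
for n in ("wrist","scene"):
    d=viewer.capture(n); np.savez(f"{n}1.npz",**d)
    x=d["image"]
    if n=="scene": x=cv2.resize(x[150:280,180:310],(600,600),interpolation=cv2.INTER_NEAREST)
    cv2.imwrite(f"pics/{n}1.png",x)
print(arm.read_state()["ee_pos"],arm.read_state()["wrist_force"])
E
```

```text
[ 0.59724795 -0.01673881  0.11197482] [ 0.0307874  -0.20037781 -0.07553188]
```

View pics/wrist1.png

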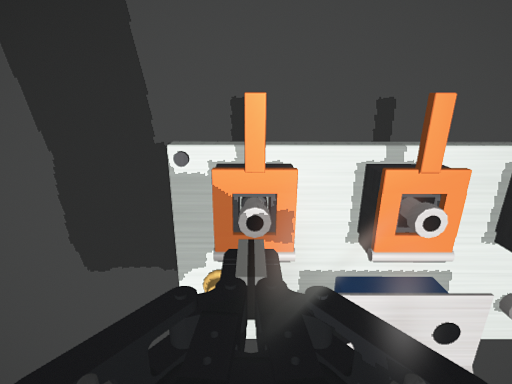

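View pics/scene1.png

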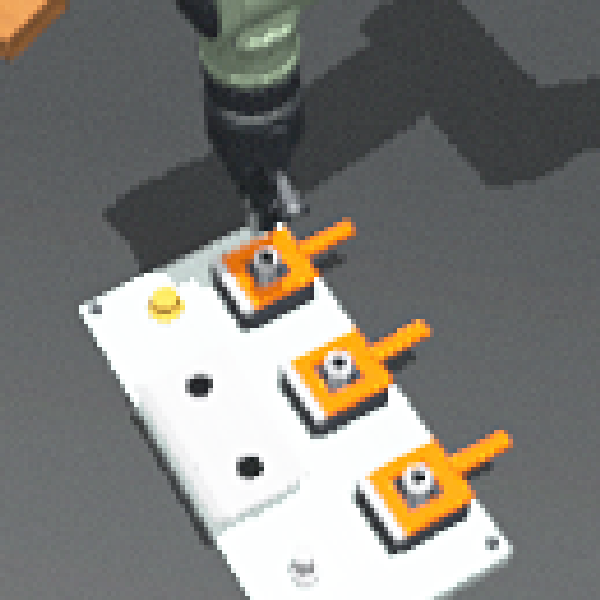

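```bash
python3 - <<'E'
from h import *
d=dict(np.load("wrist1.npz"))
for p in [(255,216),(432,221)]: print(ray(d,p,.07))
m=orange(d["image"]); 
for y in (100,120,140,160):
    xs=np.where(m[y])[0]; xs=xs[xs<350]; print(y,xs.min(),xs.max(),ray(d,(xs.mean(),y),.058))
E
```

```text
[ 0.5911615  -0.01213976  0.07      ]
[0.61561131 0.10558432 0.07      ]
100 244 265 [5.17833079e-01 2.57223328e-04 5.80000000e-02]
120 244 265 [ 0.52960615 -0.00383902  0.058     ]
140 245 264 [ 0.54261346 -0.00399774  0.058     ]
160 245 264 [ 0.55549571 -0.00814827  0.058     ]
```

step_arm(
  deltas=[3,10,2.5,0,0,0,0,15,0,0,0,0,0,9,0,0,0,0,0,2,0,0,0,0,0,1,0,0,0,0,0,1,0,0,0,0,0,0,0,0,0,0],
)

```text
time_s: 4.83
ee_pos: [0.5945, -0.0134, 0.0726]
tool_rot: [-90.0, -0.0, 80.0]
wrist_force: [-0.4, 0.4, 0.1]
grip_width: -0.0004
```

step_arm(
  deltas=[0,1,0,0,0,0,0,1,0,0,0,0,0,1,0,0,0,0,0,0,0,0,0,0],
)

```text
time_s: 5.17
ee_pos: [0.5945, -0.0134, 0.0696]
tool_rot: [-90.0, -0.0, 80.0]
wrist_force: [-0.4, 0.0, 0.7]
grip_width: -0.0002
```

step_arm(
  deltas=[0,1,0,0,0,0,0,1,0,0,0,0,0,0,0,0,0,0],
)

```text
time_s: 5.42
ee_pos: [0.5946, -0.0134, 0.0694]
tool_rot: [-90.1, 0.0, 80.0]
wrist_force: [-4.0, 1.2, 15.3]
grip_width: 0.0
```

step_arm(
  deltas=[0,-10,0,0,0,0,0,-12,0,0,0,0,15,-8,0,0,0,0,30,0,0,0,0,0,30,0,0,0,0,0,25,0,0,0,0,0,15,8,0,0,0,0,5,10,0,0,0,0,0,7,0,0,0,0,0,2,0,0,0,0,0,1,0,0,0,0,0,0,0,0,0,0],
)

```text
time_s: 6.42
ee_pos: [0.6143, 0.1034, 0.0686]
tool_rot: [-89.9, 0.1, 79.9]
wrist_force: [0.0, 0.3, -0.2]
grip_width: 0.0004
```

```bash
python3 - <<'E'
from h import *
from plant import arm,viewer
n="wrist"
d=viewer.capture(n); cv2.imwrite(f"pics/{n}2.png",d["image"])
E
```

```text
(no output)
```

View pics/wrist2.png

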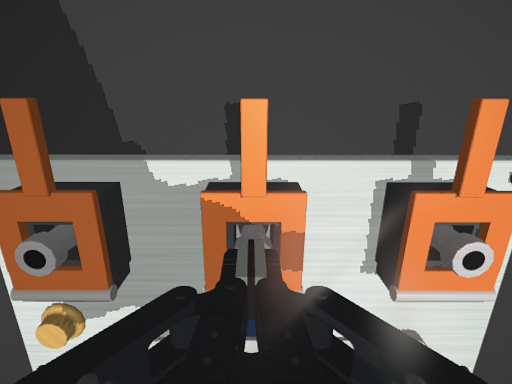

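step_arm(
  deltas=[0,1,0,0,0,0,0,1,0,0,0,0,0,0,0,0,0,0],
)

```text
time_s: 6.72
ee_pos: [0.6151, 0.1042, 0.0675]
tool_rot: [-90.0, 0.0, 80.0]
wrist_force: [0.4, -0.4, 0.1]
grip_width: -0.0
```

step_arm(
  deltas=[0,1,0,0,0,0,0,0,0,0,0,0],
)

```text
time_s: 6.88
ee_pos: [0.6152, 0.1043, 0.0665]
tool_rot: [-90.0, 0.0, 80.0]
wrist_force: [0.2, -2.1, 1.7]
grip_width: -0.0
```

step_arm(
  deltas=[0,1,0,0,0,0,0,0,0,0,0,0],
)

```text
time_s: 7.05
ee_pos: [0.6152, 0.1045, 0.0654]
tool_rot: [-90.0, 0.0, 80.0]
wrist_force: [-0.0, -2.2, 2.9]
grip_width: 0.0001
```

```bash
python3 - <<'E'
from h import *
from plant import arm,viewer
for n in ("wrist","scene"):
    d=viewer.capture(n); x=d["image"]
    x=x[140:340,150:350] if n=="wrist" else x[150:280,180:310]
    cv2.imwrite(f"pics/{n}3.png",cv2.resize(x,(600,600),interpolation=cv2.INTER_NEAREST))
E
```

```text
(no output)
```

View pics/wrist3.png

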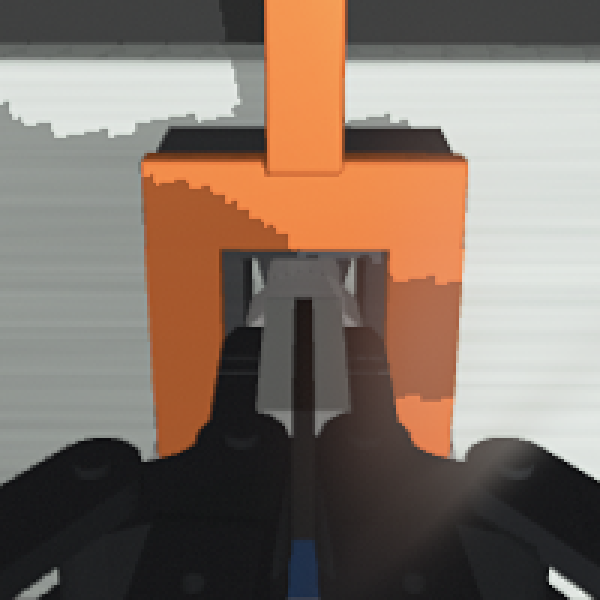

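View pics/scene3.png

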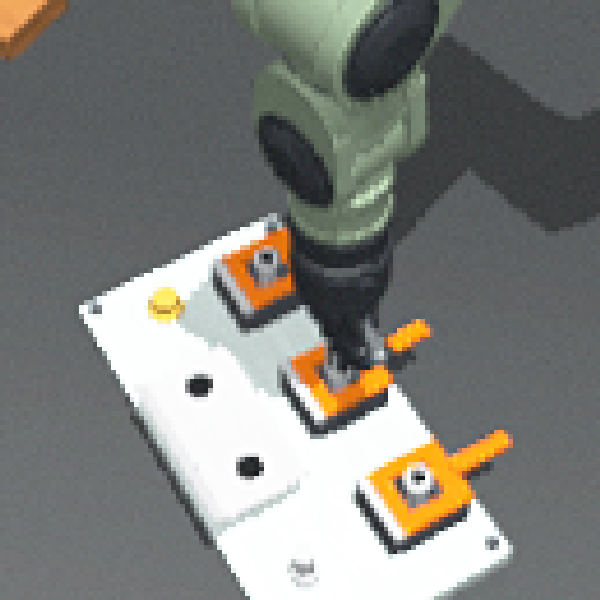

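step_arm(
  deltas=[0,1,0,0,0,0,0,1,0,0,0,0,0,1,0,0,0,0,0,0,0,0,0,0],
)

```text
time_s: 7.48
ee_pos: [0.615, 0.105, 0.0621]
tool_rot: [-90.0, -0.0, 80.0]
wrist_force: [0.3, -1.0, 1.6]
grip_width: -0.0004
```

step_arm(
  deltas=[0,1,0,0,0,0,0,1,0,0,0,0,0,0,0,0,0,0],
)

```text
time_s: 7.73
ee_pos: [0.6151, 0.105, 0.0619]
tool_rot: [-90.1, -0.0, 80.1]
wrist_force: [-2.8, -2.1, 14.1]
grip_width: -0.0
```

```bash
python3 - <<'E'
from h import *
from scipy.spatial.transform import Rotation as Ro
d=dict(np.load("wrist1.npz")); c=-d["R"].T@d["t"]
T=Ro.from_euler('xyz',[-90,0,80],degrees=True).as_matrix()
print(c, T.T@(c-np.array([.5972,-.0167,.112])), T.T@d["R"][2])
E
```

```text
[ 0.51387342 -0.00148431  0.25385833] [ 0.00051502 -0.14185833  0.08470284] [ 1.42262794e-04  9.46871297e-01 -3.21612696e-01]
```

step_arm(
  deltas=[0,-10,0,0,0,0,0,-20,0,0,0,0,0,-20,0,0,0,0,0,-20,10,0,0,0,0,0,20,0,0,0,0,0,20,0,0,0,0,0,7,0,0,0,0,0,0,-0.105,0,0,0,0,0,-0.12,0,0,0,0,0,-0.12,0,0,0,0,0,-0.12,0,0,0,0,0,-0.12,0,0,0,0,0,-0.12,0,0,0,0,0,-0.08,0,0,0,0,0,0,0,0,0,0,0,0,0,0],
)

```text
time_s: 9.07
ee_pos: [0.558, 0.1152, 0.1268]
tool_rot: [-131.7, 0.1, 80.2]
wrist_force: [0.7, 1.1, 0.2]
grip_width: -0.0002
```

step_arm(
  deltas=[0,0,0,0,0,0,0,0,0,0,0,0],
  fingers=0.5,
)

```text
time_s: 9.23
ee_pos: [0.5619, 0.1151, 0.1299]
tool_rot: [-132.0, 0.0, 80.1]
wrist_force: [0.8, -0.1, 0.3]
grip_width: 0.0236
```

```bash
python3 - <<'E'
from h import *
from plant import arm,viewer
for n in ("wrist","scene","top"):
    d=viewer.capture(n); x=d["image"]; np.savez(f"{n}4.npz",**d)
    if n=="scene": x=cv2.resize(x[150:280,180:310],(600,600),interpolation=cv2.INTER_NEAREST)
    if n=="top": x=cv2.resize(x[80:200,140:300],(800,600),interpolation=cv2.INTER_NEAREST)
    cv2.imwrite(f"pics/{n}4.png",x)
s=arm.read_state();print(s["ee_pos"],s["tool_rot"],s["grip_width"],s["qpos"])
E
```

```text
[0.5613151  0.11483715 0.12970312] [-1.32057129e+02  2.26507180e-02  8.00542608e+01] 0.04221057057226979 [ 11.71849005  13.3995547  -58.67897145 -22.05283984 -14.33357986
  16.41845194]
```

View pics/wrist4.png

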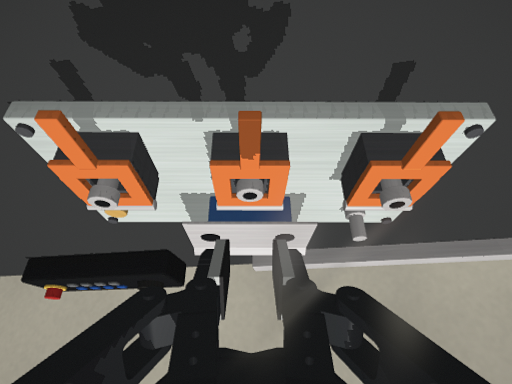

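View pics/scene4.png

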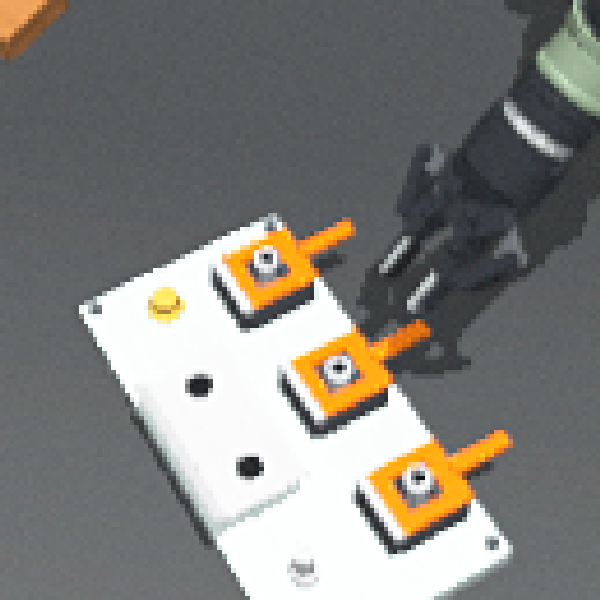

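View pics/top4.png

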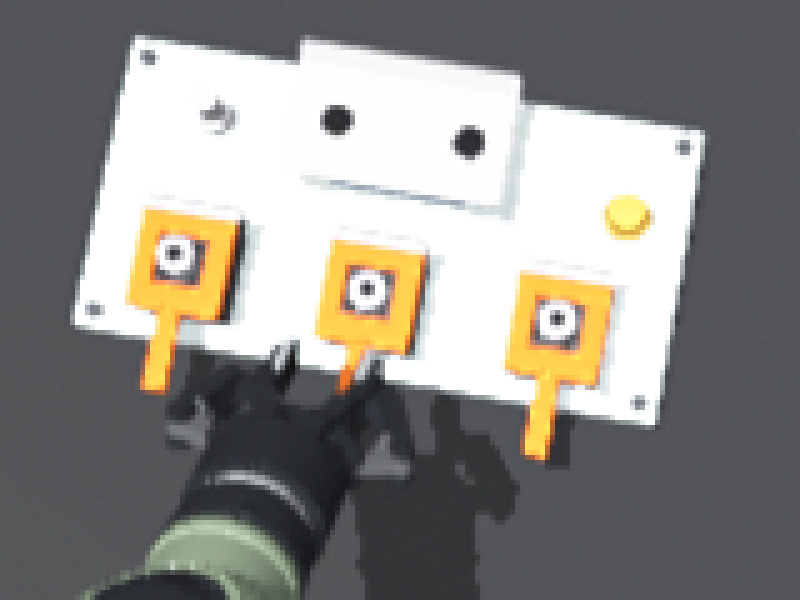

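```bash
python3 - <<'E'
from h import *
from scipy.spatial.transform import Rotation as Ro
d=dict(np.load("wrist4.npz"));m=orange(d["image"])
p0=np.array([.5613,.1148]); fx=np.array([np.cos(np.radians(10)),-np.sin(np.radians(10))]); fy=np.array([-fx[1],fx[0]])
for y in range(108,165,6):
    xs=np.where(m[y,200:300])[0]+200
    if len(xs): 
        r=ray(d,(xs.mean(),y),.058)[:2]; print(y,xs.min(),xs.max(),r.round(4),'fx,fy rel TCP',((r-p0)@fx).round(4),((r-p0)@fy).round(4))
r=ray(d,(250,190),.062)[:2];print("bolt",r,(r-p0)@fx,(r-p0)@fy)
t=dict(np.load("top4.npz"))
r=ray(t,(140+367/5-.5,80+290/5-.5),.062)[:2];print("bolt top",r,(r-p0)@fx,(r-p0)@fy)
E
```

```text
114 239 260 [0.53   0.1204] fx,fy rel TCP -0.0318 0.0
120 239 260 [0.5348 0.1195] fx,fy rel TCP -0.027 0.0
126 239 260 [0.5398 0.1186] fx,fy rel TCP -0.0218 0.0
132 239 260 [0.5451 0.1177] fx,fy rel TCP -0.0165 0.0
138 239 259 [0.5506 0.1164] fx,fy rel TCP -0.0108 -0.0003
144 239 259 [0.5565 0.1153] fx,fy rel TCP -0.0048 -0.0003
150 240 259 [0.5628 0.1145] fx,fy rel TCP 0.0016 -0.0
156 240 259 [0.5694 0.1133] fx,fy rel TCP 0.0083 -0.0
162 210 289 [0.5765 0.1121] fx,fy rel TCP 0.0154 -0.0001
bolt [0.60902991 0.10667591] 0.04841552203118158 0.0002875480345173962
bolt top [0.61760851 0.10400407] 0.05732775023189194 -0.0008540430279058448
```

step_arm(
  deltas=[0,6,6,0,0,0,0,12,12,0,0,0,0,15,15,0,0,0,0,15,15,0,0,0,0,10,11,0,0,0,0,5,5,0,0,0,0,0,0,0,0,0,0,0,0,0,0,0],
)

```text
time_s: 10.05
ee_pos: [0.5548, 0.1156, 0.0388]
tool_rot: [-132.0, 0.1, 80.1]
wrist_force: [0.4, -0.3, -0.4]
grip_width: 0.0429
```

```bash
python3 - <<'E'
from h import *
from plant import arm,viewer
for n in ("wrist","scene"):
    d=viewer.capture(n); x=d["image"]; np.savez(f"{n}5.npz",**d)
    if n=="scene": x=cv2.resize(x[150:280,180:310],(600,600),interpolation=cv2.INTER_NEAREST)
    cv2.imwrite(f"pics/{n}5.png",x)
s=arm.read_state();print(s["ee_pos"],s["tool_rot"],s["grip_width"],s["wrist_force"])
E
```

```text
[0.5554287  0.11578259 0.03996143] [-1.32076499e+02  2.72487678e-02  8.00741503e+01] 0.04284740791951139 [0.91083318 0.31868651 0.32918448]
```

View pics/wrist5.png

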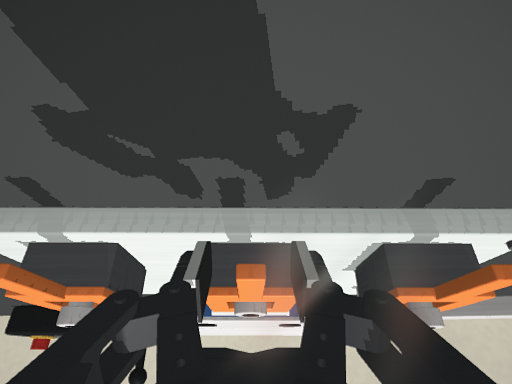

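View pics/scene5.png

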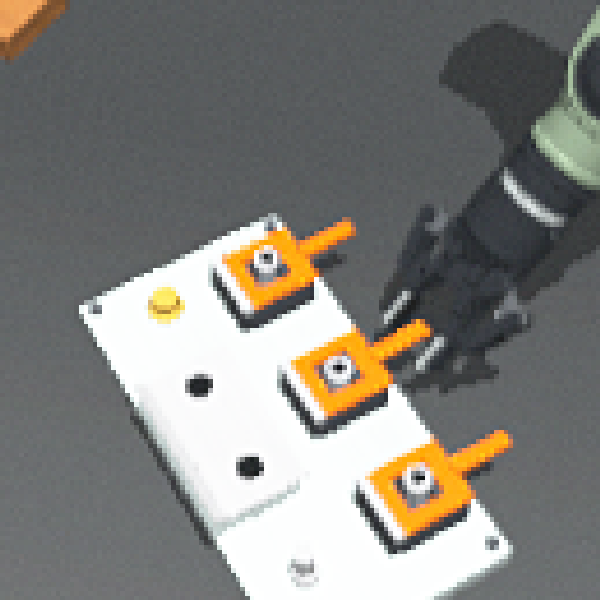

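step_arm(
  deltas=[0,0,0,0,0,0,0,0,0,0,0,0,0,0,0,0,0,0,0,0,0,0,0,0,0,0,0,0,0,0,0,0,0,0,0,0],
  fingers=1,
)

```text
time_s: 10.65
ee_pos: [0.5549, 0.1155, 0.0397]
tool_rot: [-132.1, 0.1, 80.0]
wrist_force: [-0.3, -1.3, 1.6]
grip_width: 0.0126
```

```bash
python3 - <<'E'
from h import *
from plant import arm,viewer
for n in ("wrist",):
    d=viewer.capture(n); x=d["image"]
    cv2.imwrite(f"pics/{n}6.png",x)
s=arm.read_state();print(s["ee_pos"],s["tool_rot"],s["grip_width"],s["wrist_force"])
E
```

```text
[0.55495457 0.11551679 0.03964266] [-1.32076836e+02  5.85841869e-02  8.00484136e+01] 0.012417103771784775 [-0.48303399 -2.08789451  2.68420774]
```

View pics/wrist6.png

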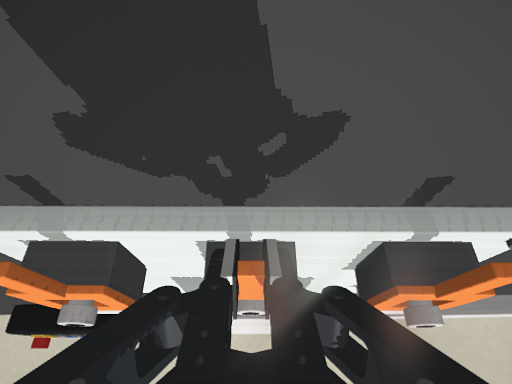

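step_arm(
  deltas=[0,-3.9,-2.8,0.05,0,0,0,-3.9,-2.8,0.05,0,0,0,-3.9,-2.8,0.05,0,0,0,-3.9,-2.8,0.05,0,0,0,0,0,0,0,0],
)

```text
time_s: 11.12
ee_pos: [0.5542, 0.1156, 0.0596]
tool_rot: [-120.4, 0.1, 80.1]
wrist_force: [-1.6, -0.6, 0.6]
grip_width: 0.0127
```

```bash
python3 - <<'E'
from h import *
from plant import arm,viewer
for n in ("scene",):
    d=viewer.capture(n); x=d["image"]
    if n=="scene": x=cv2.resize(x[150:280,180:310],(600,600),interpolation=cv2.INTER_NEAREST)
    cv2.imwrite(f"pics/{n}7.png",x)
s=arm.read_state();print(s["ee_pos"],s["tool_rot"],s["grip_width"],s["wrist_force"],s["torque"])
E
```

```text
[0.55417521 0.11563843 0.05914301] [-1.20546600e+02  4.87153768e-02  8.00586243e+01] 0.012386123290687256 [-0.68361601 -0.38696323 -0.65042512] [-0.18885782  0.3730928  -0.19101029]
```

View pics/scene7.png

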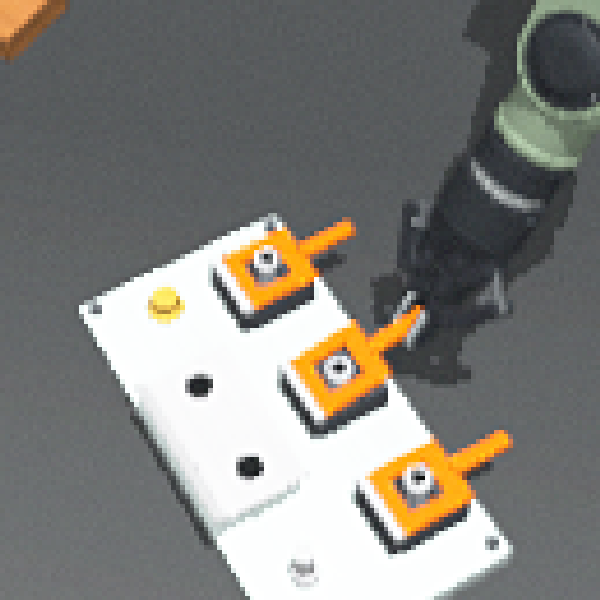

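step_arm(
  deltas=[0,-3.9,-2.8,0.05,0,0,0,-3.9,-2.8,0.05,0,0,0,-3.9,-2.8,0.05,0,0,0,-3.9,-2.8,0.05,0,0,0,-3.9,-2.8,0.05,0,0,0,-3.9,-2.8,0.05,0,0,0,-3.9,-2.8,0.05,0,0,0,-3.9,-2.8,0.05,0,0,0,0,0,0,0,0],
)

```text
time_s: 11.92
ee_pos: [0.5632, 0.114, 0.0955]
tool_rot: [-97.4, 0.1, 80.1]
wrist_force: [-8.3, -0.7, 8.3]
grip_width: 0.0123
```

```bash
python3 - <<'E'
from h import *
from plant import arm,viewer
for n in ("scene",):
    d=viewer.capture(n); x=d["image"]
    if n=="scene": x=cv2.resize(x[150:280,180:310],(600,600),interpolation=cv2.INTER_NEAREST)
    cv2.imwrite(f"pics/{n}8.png",x)
s=arm.read_state();print(s["ee_pos"],s["tool_rot"],s["grip_width"],s["wrist_force"],s["torque"],s["qpos"])
E
```

```text
[0.56283639 0.11409007 0.0948748 ] [-9.74618125e+01  8.10737571e-02  8.00772709e+01] 0.012493178575427663 [-6.37900554 -1.16196703  8.42696154] [-0.28316253  0.66606234 -0.12616103] [  5.16843851  23.91360557 -26.00611441  32.89382087  -2.01526854
  14.95931699]
```

View pics/scene8.png

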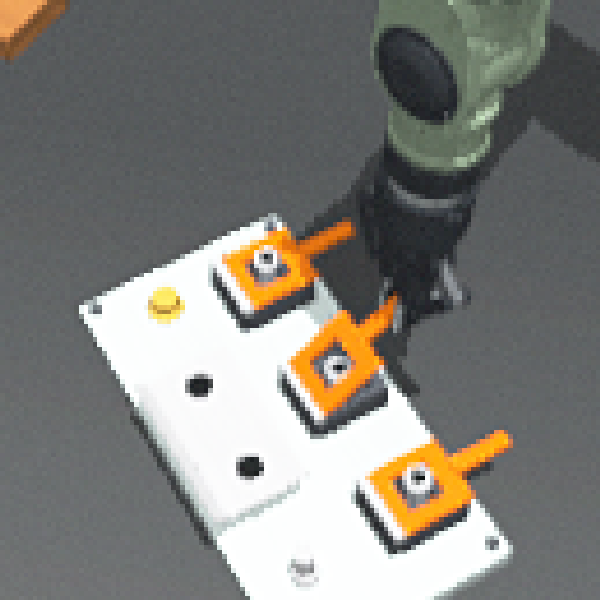

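step_arm(
  deltas=[0,-4.6,-2,0.05,0,0,0,-4.1,-2.8,0.05,0,0,0,-4.1,-2.8,0.05,0,0,0,-4.1,-2.8,0.05,0,0,0,-4.1,-2.8,0.05,0,0,0,0,0,0,0,0],
)

```text
time_s: 12.47
ee_pos: [0.5757, 0.1118, 0.1162]
tool_rot: [-83.0, 0.1, 80.1]
wrist_force: [-6.6, -1.1, 7.9]
grip_width: 0.0122
```

```bash
python3 - <<'E'
from plant import arm
s=arm.read_state();print(s["ee_pos"],s["tool_rot"],s["grip_width"],s["wrist_force"],s["torque"],s["qpos"])
E
```

```text
[0.57568808 0.11175334 0.11615895] [-8.30232199e+01  7.75853313e-02  8.00509659e+01] 0.012163868804477227 [-6.60239286 -1.13444769  7.88576785] [-0.32930353  1.08867258  0.09426684] [ 3.00046823 32.91935807 -6.61195387 57.2868657   1.48469515 12.86578344]
```

step_arm(
  deltas=[0,-4.5,-2.2,0.05,0,0,0,-4.5,-2.2,0.05,0,0,0,-4.1,-2.8,0.05,0,0,0,-4.1,-2.8,0.05,0,0,0,-4.1,-2.8,0.05,0,0,0,-2,-1.4,0.025,0,0,0,0,0,0,0,0],
)

```text
time_s: 13.05
ee_pos: [0.5948, 0.1084, 0.1343]
tool_rot: [-67.4, 0.1, 80.1]
wrist_force: [-0.5, -2.3, 6.4]
grip_width: 0.0125
```

```bash
python3 - <<'E'
from h import *
from plant import arm,viewer
for n in ("scene","wrist","top"):
    d=viewer.capture(n); x=d["image"];np.savez(f"{n}9.npz",**d)
    if n=="scene": x=cv2.resize(x[150:280,180:310],(600,600),interpolation=cv2.INTER_NEAREST)
    if n=="top": x=cv2.resize(x[80:200,140:300],(800,600),interpolation=cv2.INTER_NEAREST)
    cv2.imwrite(f"pics/{n}9.png",x)
s=arm.read_state();print(s["ee_pos"],s["tool_rot"],s["grip_width"],s["wrist_force"],s["torque"],s["qpos"])
# grasp point & angle about hinge est
from scipy.spatial.transform import Rotation as Ro
T=Ro.from_euler('xyz',s["tool_rot"],degrees=True).as_matrix()
g=s["ee_pos"]-.019*T[:,1]
for b in ([.617,.105],[.6195,.1055]):
    fx=np.array([.985,-.174]); h=(g[:2]-np.array(b))@fx-.034; print(g,h,g[2]-.053,np.degrees(np.arctan2(g[2]-.053,-h)),np.hypot(h,g[2]-.053))
E
```

```text
[0.59485368 0.10833811 0.13436729] [-67.55866343   0.11674404  80.10338289] 0.012294099722438693 [ 0.5632885  -2.73131101  0.89068868] [-0.62568591 -0.65722404  0.14833336] [ 1.24127096 46.56599683 17.58184201 83.09479095  4.12270587 10.35639298]
[0.60200491 0.10712678 0.1519284 ] -0.04914022565187811 0.09892839529373365 63.585251735051074 0.11046080378356261
[0.60200491 0.10712678 0.1519284 ] -0.05151572565187817 0.09892839529373365 62.49231655022402 0.11153787421693494
```

View pics/scene9.png

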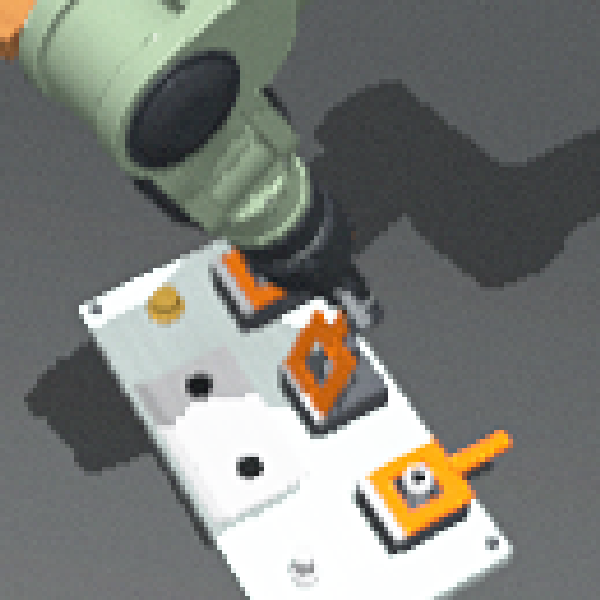

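View pics/wrist9.png

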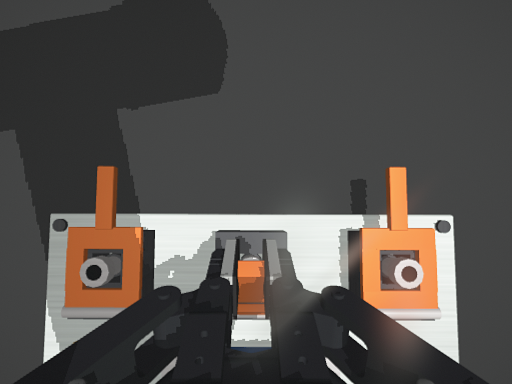

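View pics/top9.png

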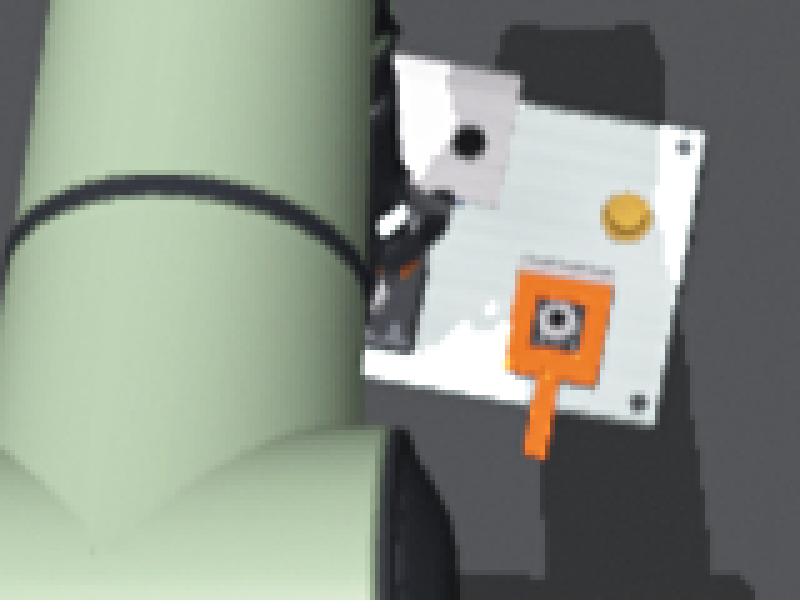

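step_arm(
  deltas=[0,-2.4,-1.6,0.03,0,0,0,0,0,0,0,0,0,0,0,0,0,0,0,0,0,0,0,0,0,0,0,0,0,0,0,0,0,0,0,0],
)

```text
time_s: 13.7
ee_pos: [0.5974, 0.1079, 0.1362]
tool_rot: [-65.9, 0.1, 80.1]
wrist_force: [3.7, -4.1, -7.7]
grip_width: 0.0127
```

```bash
python3 - <<'E'
from h import *
from plant import arm,viewer
d=viewer.capture("scene"); x=d["image"];np.savez("scene10.npz",**d)
cv2.imwrite("pics/scene10.png",cv2.resize(x[190:250,220:280],(600,600),interpolation=cv2.INTER_NEAREST))
s=arm.read_state();print(s["ee_pos"],s["tool_rot"],s["grip_width"],s["wrist_force"],s["torque"])
# project cap window-frame side edges at candidate angles vs. image: hinge-corner & cap front corner
fx=np.array([.985,-.174,0]);fy=np.array([.174,.985,0]);up=np.array([0,0,1.])
H=np.array([.6185,.105,.053])+.034*fx
for a in (55,60,65,70):
    u=-np.cos(np.radians(a))*fx+np.sin(np.radians(a))*up
    print(a,[(10*(proj(d,H+.068*u+w*fy)-[220,190])).round().tolist() for w in (-.028,-.007,.007,.028)], (10*(proj(d,H+.09*u)-[220,190])).round())
E
```

```text
[0.59745945 0.10790765 0.13618959] [-65.93386354   0.1104973   80.1044662 ] 0.012519944351896538 [ 3.61159742 -3.96734167 -6.87131637] [-1.0117651  -1.68582101  0.30946862]
55 [[302.0, 264.0], [331.0, 306.0], [350.0, 334.0], [380.0, 377.0]] [371. 278.]
60 [[290.0, 265.0], [319.0, 307.0], [339.0, 335.0], [369.0, 378.0]] [355. 280.]
65 [[277.0, 268.0], [306.0, 309.0], [326.0, 338.0], [356.0, 381.0]] [338. 283.]
70 [[264.0, 271.0], [293.0, 313.0], [313.0, 341.0], [343.0, 384.0]] [321. 287.]
```

View pics/scene10.png

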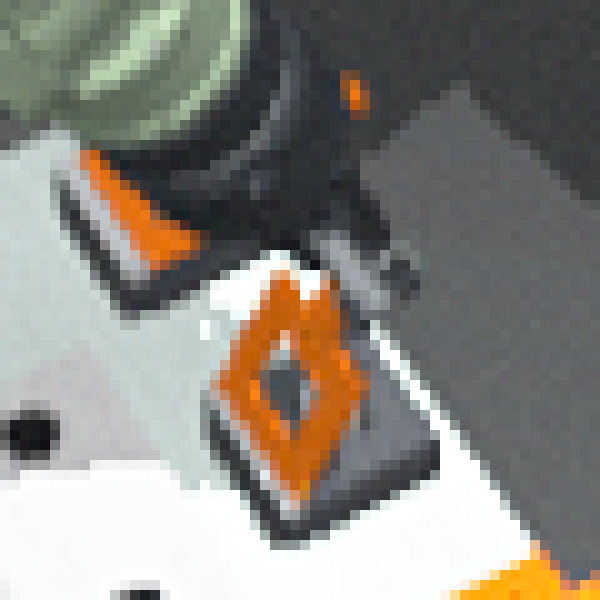

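step_arm(
  deltas=[0,-2.4,-2.8,0.035,0,0,0,0,0,0,0,0,0,0,0,0,0,0,0,0,0,0,0,0,0,0,0,0,0,0],
)

```text
time_s: 14.17
ee_pos: [0.6005, 0.1074, 0.1381]
tool_rot: [-63.9, 0.1, 80.1]
wrist_force: [1.6, -4.9, -4.1]
grip_width: 0.0126
```

```bash
python3 - <<'E'
from h import *
from plant import arm,viewer
for n,r in (("scene",(150,280,180,310)),("wrist",(0,384,0,512))):
    x=viewer.capture(n)["image"][r[0]:r[1],r[2]:r[3]]
    cv2.imwrite(f"pics/{n}11.png",cv2.resize(x,(600,600),interpolation=cv2.INTER_NEAREST) if n=="scene" else x)
s=arm.read_state();print(s["ee_pos"],s["tool_rot"],s["grip_width"],s["wrist_force"],s["torque"])
E
```

```text
[0.60052629 0.10742471 0.13806698] [-63.91116523   0.10774461  80.11101187] 0.012694614879826233 [ 1.78839793 -5.3407547  -3.8466574 ] [-1.04973094 -1.21891879  0.44740743]
```

View pics/scene11.png

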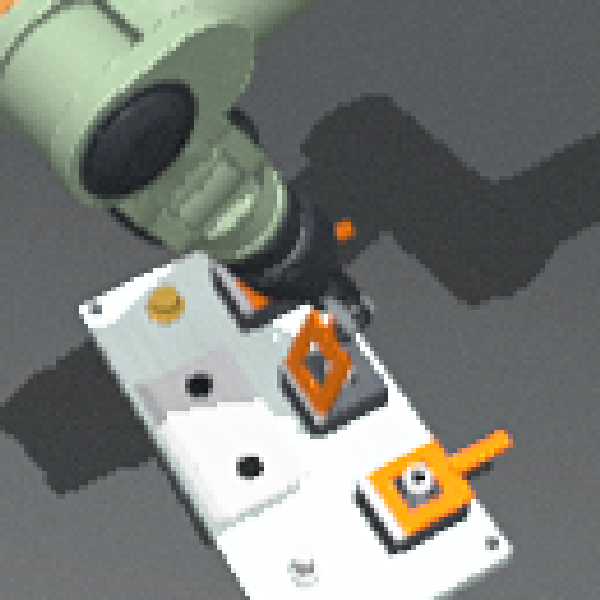

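View pics/wrist11.png

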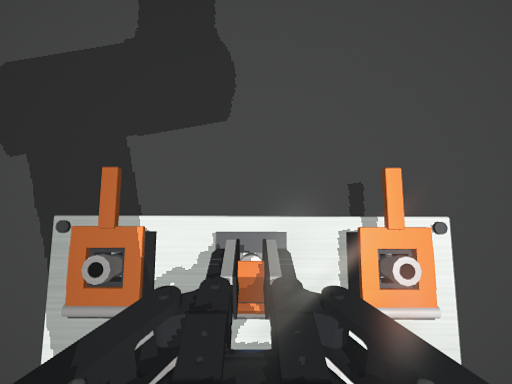

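```bash
python3 - <<'E'
from plant import arm
print(arm.job_done())
E
```

```text
the job is handed in; nothing more can be done
None
```

The middle bolt, b, was the loose one. I pushed it all the way down and handed the job in with the gripper still holding its cap open, at about 14 s of the 42 s allowed.

- **Finding the bolt:** Bolt a stopped the fingers at z = 69.4 mm and the force rose to 15 N, so it is tight. Bolt b sank under about 3 N and stopped at z = 61.9 mm, where the force rose to 14 N. That is about 8 mm, its full travel. I did not tap bolt c, since only one bolt was said to be loose.
- **Opening the cap:** I gripped cap b's tab across its width and swung it about its hinge. The tool turned 68°, and the grasp position before the last small turn fitted about 65°.
- **Disagreeing check:** A rough reading of one scene picture, also before that last turn of about 2°, suggested nearer 60° (give or take 4°). I took no picture-based angle afterwards.
- **Final state:** The gripper held the tab at about 12.7 mm opening with about 7 N at the wrist. Caps a and c were still shut. The nut and spare bolt on the plate showed no change. I did not re-check the other loose items, which the arm only passed well above.

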